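# Gauge the evaporator bearing sleeve, go then no-go

## Task

Check the evaporator's bearing sleeve for wear with the double-ended plug gauge lying on the mat. Slide its go end (the longer, slimmer plug) fully home into the sleeve's bore, then draw it out and press its no-go end (the short, thick plug) squarely against the bore's other mouth, so that it is seen to refuse entry. Then lay the gauge gently back down near the middle of the mat and let go.

Things in the scene. Friction and masses are not known exactly. Their poses are not given: they have to be found in the camera images.
- gauge: Plug gauge, 177 mm, 0.35 to 0.6 kg, lying level on two dark 60 mm square flanges (axis 30 mm up); go end to +y within 40 deg. Origin mid-handle, x along the axis to the go end. Handle 26 mm square, x -45 to 45 mm, gripped from above; flange outer faces x = 51, -51. Go plug 34 mm dia., x 51 to 101, tip tapered to 18 mm. No-go plug 50 mm dia., flat end at x = -76. (The thin spindle is not it.)
- sleeve: Fixed stand: aluminium head 72 x 72 mm, 40 mm thick, on a post, top 136 mm up. Level 42 mm bronze bore right through. Origin at bore centre, 100 mm above the bench; y = bore axis, z up, faces at y = 20, -20 mm. Yaw 0 to -23 deg: go enters from the -y face, no-go meets the +y face, gauge never turned round. Left or right of the mat. (The stand with a 20 mm bore, farther back, is not it.)
- mat: Grey mat, 180 mm (its x) by 240 mm (its y), 4 mm thick, fixed flat on the bench. Origin at the centre of its underside, z up. The gauge starts on it and goes back on it.
Mind the look-alikes: they are no part of the job. What is shaped like the gauge but red or yellow is not meant.

How it is judged:
By the outcome, as a careful person would: the job done as asked, in the order asked, and still so for the second after the job is handed in, with the robot touching nothing.
It also fails if it takes over 72 s, if anything falls off the work surface, if the arm or the gripper's body presses on something with over 40 N, if the wrist force passes 120 N, or if a joint passes its speed limit or range.

## Robot

A 7-joint arm with a two-finger parallel gripper is mounted at the origin on the work surface. World frame = base frame: x ahead of the robot, y to its left, z up, the work surface at z = 0. Lengths are in m, angles in degrees, forces in N, time in s.
With the tool pointing down it reaches from about 0.425 to 0.875 m from the base axis. Payload 4.7 kg.
Tool frame: the origin (TCP) lies at the very end of the fingers, on their centre line; the grasp point (between the pads) lies 19 mm behind it; z points along the fingers, y is the line along which they close (so a half turn about z gives the same grasp; the last joint's range is limited). The gripper opens to 87 mm and grips with 3 to 60 N. Pads are 19 mm wide; open, the fingers measure 117 mm over their backs; the gripper's body (75 mm by 190 mm) begins 51 mm behind the grasp point.
Start: joints at [70.823, 18.392, -4.016, 83.108, 1.295, 78.541, -3.26], TCP at [0.222, -0.611, 0.223] pointing down, gripper open.
Joint ranges: [-163.93, 163.93], [-17.29, 119.83], [-79.2, 71.16], [3.27, 140.29], [-89.18, 269.18], [5.43, 117.66], [-154.24, 154.24]. Speed limits (degrees/s): [147.25, 147.25, 180, 180, 180, 180, 180].

## Interface

Orientations are given as [roll, pitch, yaw] about the fixed x, y, z axes, in that order (R = Rz(yaw) Ry(pitch) Rx(roll)).
In Python, from cell import telemetry, cams, env gives the robot as it stands.
- The arm moves only by the tool arm_command, never from a script. Its argument "series" is text: rows parted by semicolons, each of 5 numbers parted by spaces: the shift along the tool's x, y, z in mm, then the turn about the tool's z in rad, then the closure in counts, from 0 (fully open) to 255 (shut). A call has 1 to 20 rows; each row shifts and turns the commanded pose from where the row before left it, along the tool's axes as they then stand; what a row does not reach is not made up. A row lasts 1/12 s, in which the tool goes at most 41.7 mm and 7.16 degrees, less where a joint would pass 70% of its speed; a pose out of reach is approached as far as the arm can. A call is refused whole if a number of a shift passes 41.7 or a number of a turn 0.125, either way. A call with a gripper value outside its range is refused whole. The fingers move at their own pace and stop on an object; "squeeze" is the grip in N (left out, the last holds). Time passes only in rows, so rows that do not move let the fingers close. It gives the time, the measured TCP pose, the force, the opening and the grip force at its end, in the units of the state.
- telemetry.get_obs(): the state, without advancing time (a new reading comes with each control period).
- cams.read_camera(name): name is "side" or "top"; returns the picture (384x512x3 uint8, blue, green, red); there is no depth.
- cams.calibration(name): a dict with "K" (3x3 intrinsics, pixels), "origin" and "rotation" of the camera in the world. Camera axes: x right, y down, z forward; pixel columns grow to the right and rows downward; lengths in m; the calibration is good to about 2 mm. A picture is of the moment at which its call begins. calibration takes no time and is no camera call.
- env.sign_off(): hands the job in; it is judged then, once.
The state is a dict: "time_s": time; "qpos": joint angles; "joint_velocities": joint speeds; "effort": joint torques, N m; "tool_pos": TCP position; "tool_rot": TCP orientation; "force": force on the tool from outside, world axes, zero at the start; "wrist_torque": the same for the moment, N m; "grip_width": finger opening in m; "grasp_force": force on a finger pad.
Only numpy, scipy, OpenCV 4.12 (cv2) and the standard library are available. Lean on these libraries where they do the work, as an engineer would, in place of code of your own. Each camera call takes 0.05 s, during which the arm holds its last target. There are 200 camera calls.

## Working session

There is one attempt and no reset: what is moved stays moved. The work goes in short steps, Python scripts to look and compute and a tool call to move; the robot and the scene stay as the last step left them, time stands still between calls to the robot, and variables do not carry over. Pictures are saved under pics/ and viewed, at most 10 in all, crops included, and the job is handed in when it is done.

Besides the shell and the picture viewer there is one more tool, called after ">>>" as name(argument=value, ...) on one line, values as JSON. arm_command: Moves the arm, as the interface text tells. Its arguments: {"type":"object","properties":{"series":{"type":"string"},"squeeze":{"type":"number"}},"required":["series"]}

```bash
mkdir -p pics; ls; python3 - <<'E'
from cell import telemetry,cams
import cv2
o=telemetry.get_obs(); print({k:o[k] for k in('time_s','tool_pos','tool_rot','force','grip_width')})
for n in('top','side'):
    cv2.imwrite(f'pics/{n}0.png',cams.read_camera(n)); print(n,cams.calibration(n))
E
```

```text
pics
{'time_s': 0.0, 'tool_pos': array([ 0.22191222, -0.61035246,  0.22148075]), 'tool_rot': array([-1.79892057e+02,  5.61865283e-03,  1.99883083e+01]), 'force': array([ 0.18879663, -0.62507493, -0.38954692]), 'grip_width': 0.08685098970064777}
top {'K': array([[358.98841611,   0.        , 260.49168901],
       [  0.        , 358.98841611, 188.55246734],
       [  0.        ,   0.        ,   1.        ]]), 'origin': array([0.35170048, 0.11295343, 1.1084563 ]), 'rotation': array([-1.75832827e+02, -2.74460947e-02, -8.92042170e+01])}
side {'K': array([[436.11511167,   0.        , 260.88996566],
       [  0.        , 436.11511167, 194.41580988],
       [  0.        ,   0.        ,   1.        ]]), 'origin': array([ 0.29598121, -0.6149819 ,  0.76076225]), 'rotation': array([-1.32752246e+02,  5.27028131e-02, -1.06700636e+01])}
```

View pics/top0.png

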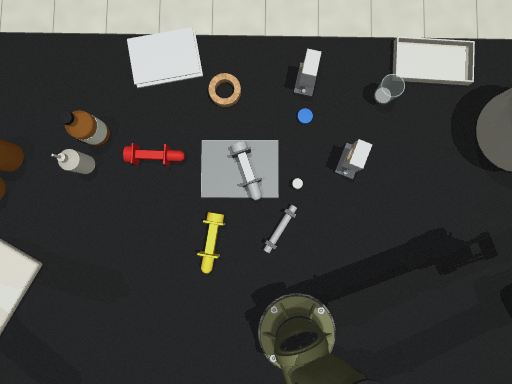

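View pics/side0.png

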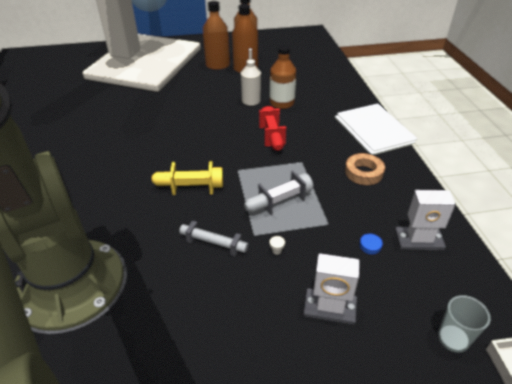

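The candidates, by top-view pixels, are:
- Grey gauge on the mat (247,170): this fits, since it is grey, has two dark flanges and lies on the mat.
- Red one (155,155) and yellow one (212,240): colour look-alikes.
- Thin spindle (280,230): ruled out by the task.
- Stands: the front one (350,160) has the wide bore. The one farther back (308,72) has the small bore.

I'll confirm with an enlarged crop, because the grey gauge's axis looks closer to x than to y.

```bash
python3 - <<'E'
import cv2,numpy as np
t=cv2.imread('pics/top0.png');s=cv2.imread('pics/side0.png')
a=cv2.resize(t[130:210,190:390],None,fx=4,fy=4,interpolation=cv2.INTER_CUBIC)[:, :800]
b=cv2.resize(s[155:330,230:370],(224,280),interpolation=cv2.INTER_CUBIC)
b1=cv2.resize(s[160:235,232:332],(373,280),interpolation=cv2.INTER_CUBIC)
b2=cv2.resize(s[248:328,298:368],(245,280),interpolation=cv2.INTER_CUBIC)
c=np.zeros((600,800,3),np.uint8); c[:320]=a; c[320:,:373]=b1; c[320:,400:645]=b2
cv2.imwrite('pics/crop0.png',c)
E
```

```text
(no output)
```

View pics/crop0.png

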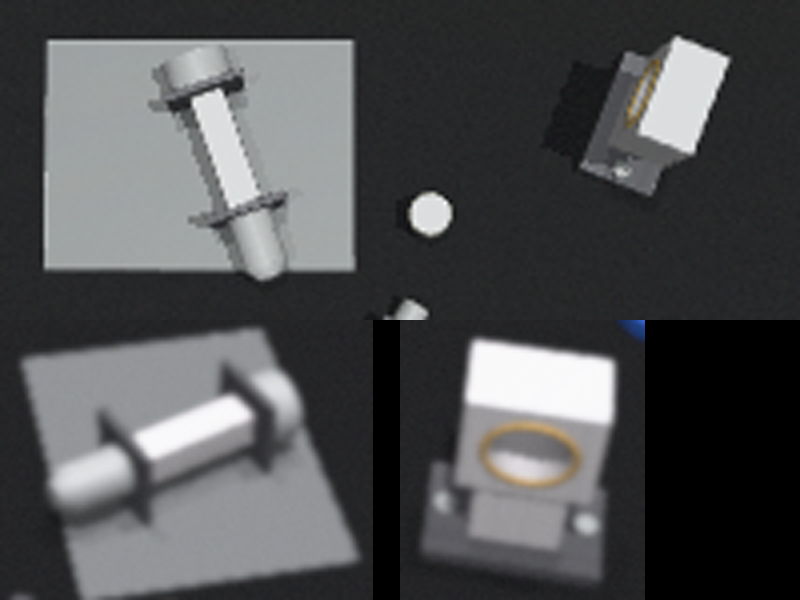

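The crop settles both objects. The grey gauge's slim go plug is at the bottom of the top view (about px 256,196) and its thick no-go plug at the top (about 238,148). So the go end actually points toward -x (yaw about 200°), not within 40° of +y as the text says. I'll trust the picture and turn the gauge in the air before insertion. The front stand has the wide bronze bore, with its axis at about 68°. Next I'll measure both.

```bash
cat > h.py <<'E'
import numpy as np,cv2
from scipy.spatial.transform import Rotation as R
from cell import cams
def cal(n):
    c=cams.calibration(n); return c['K'],np.array(c['origin']),R.from_euler('xyz',c['rotation'],degrees=True).as_matrix()
def plane(n,px,z):
    K,o,r=cal(n); px=np.atleast_2d(px).astype(float)
    d=(r@np.linalg.inv(K)@np.c_[px,np.ones(len(px))].T).T
    return o+d*((z-o[2])/d[:,2])[:,None]
def proj(n,P):
    K,o,r=cal(n); p=(K@(r.T@(np.atleast_2d(P)-o).T)).T
    return p[:,:2]/p[:,2:]
def rect(n,img,box,z,thr,S=8):
    x0,y0,x1,y1=box
    g=cv2.cvtColor(img[y0:y1,x0:x1],cv2.COLOR_BGR2GRAY)
    g=cv2.resize(g,None,fx=S,fy=S,interpolation=cv2.INTER_LINEAR)
    cs,_=cv2.findContours((g>thr).astype(np.uint8),cv2.RETR_EXTERNAL,cv2.CHAIN_APPROX_NONE)
    c=max(cs,key=cv2.contourArea)[:,0].astype(float)
    c=(c+.5)/S-.5+[x0,y0]
    w=plane(n,c,z)[:,:2]*1000
    (cx,cy),(a,b),an=cv2.minAreaRect(w.astype(np.float32))
    return round(cx,1),round(cy,1),round(a,1),round(b,1),round(an,1)
E
python3 - <<'E'
from h import *
t=cv2.imread('pics/top0.png');s=cv2.imread('pics/side0.png')
for th in(150,180,205):
  print(th,'head top',rect('top',t,(336,132,380,185),.136,th),'side',rect('side',s,(305,245,370,285),.136,th))
  print('   handle top',rect('top',t,(228,148,270,186),.047,th),'side',rect('side',s,(258,172,316,216),.047,th))
print('mat',rect('top',t,(192,132,290,206),.004,90))
# gauge silhouette extents: go tip & nogo end px guess
print(proj('top',[[0,0,0]]))
print(plane('top',[[257,199.5],[237.5,142]],.034))
E
```

```text
150 head top (522.7, -158.1, 41.8, 73.1, 68.6) side (516.6, -172.4, 70.6, 74.5, 69.1)
   handle top (494.9, 135.4, 113.6, 95.1, 0.7) side (495.8, 157.4, 83.5, 41.8, 20.4)
180 head top (522.7, -158.5, 40.2, 71.6, 68.7) side (521.2, -160.7, 43.0, 73.2, 68.4)
   handle top (494.0, 157.5, 87.6, 25.7, 20.2) side (496.2, 156.5, 80.8, 31.0, 20.3)
205 head top (522.8, -158.5, 38.5, 69.9, 68.7) side (521.3, -160.4, 40.8, 72.0, 68.3)
   handle top (494.0, 157.8, 85.9, 23.7, 20.3) side (496.2, 156.4, 78.7, 27.1, 20.3)
mat (491.0, 180.0, 187.4, 241.0, 0.8)
[[296.23629671 332.44356549]]
[[0.39697508 0.12352365 0.034     ]
 [0.57040425 0.18513594 0.034     ]]
```

Both cameras agree to within about 2 mm:
- **Sleeve:** (522, -159.5), bore axis at 68.5°.
- **Gauge:** centre (495, 157), go direction about 200.3°.

Next I move over the gauge with the tool x axis along the go direction, so that q7 ends near 0 at the sleeve.

>>> arm_command(series="32 -16 0 0 0;32 -16 0 0 0;32 -16 0 0 0;32 -16 0 0 0;32 -16 0 0 0;32 -16 0 0 0;32 -16 0 0 0;32 -16 0 0 0;32 -16 0 0 0;32 -16 0 0 0;32 -16 0 0 0;32 -16 0 0 0;9 -31 0 0 0;9 -31 0 0 0;9 -31 0 0 0;9 -31 0 0 0;9 -31 0 0 0;9 -31 0 0 0;9 -31 0 0 0;9 -31 0 0 0", squeeze=50)

```text
time_s: 1.77
tool_pos: [0.4996, -0.04, 0.2222]
tool_rot: [180.0, 0.0, 20.0]
force: [1.0, 0.3, 0.0]
grip_width: 0.0872
grasp_force: 0.0
```

>>> arm_command(series="9 -31 0 0 0;9 -31 0 0 0;9 -31 0 0 0;9 -31 0 0 0;9 -31 0 0 0;0 0 0 -0.125 0;0 0 0 -0.125 0;0 0 0 -0.125 0;0 0 0 -0.125 0;0 0 0 -0.125 0;0 0 0 -0.125 0;0 0 0 -0.125 0;0 0 0 -0.125 0;0 0 0 -0.125 0;0 0 0 -0.125 0;0 0 0 -0.125 0;0 0 0 -0.125 0;0 0 0 -0.125 0;0 0 0 -0.125 0;0 0 0 -0.125 0")

```text
time_s: 3.43
tool_pos: [0.4893, 0.1194, 0.2221]
tool_rot: [-180.0, -0.0, 127.8]
force: [0.3, 0.3, -0.0]
grip_width: 0.087
grasp_force: 0.0
```

>>> arm_command(series="0 0 0 -0.125 0;0 0 0 -0.125 0;0 0 0 -0.125 0;0 0 0 -0.125 0;0 0 0 -0.125 0;0 0 0 -0.125 0;0 0 0 -0.125 0;0 0 0 -0.125 0;0 0 0 -0.125 0;0 0 0 -0.125 0;0 0 0 -0.017 0;0 0 0 0 0")

```text
time_s: 4.43
tool_pos: [0.4894, 0.1195, 0.2223]
tool_rot: [-180.0, -0.0, -160.1]
force: [-0.1, -0.0, 0.2]
grip_width: 0.0874
grasp_force: 0.0
```

```bash
python3 - <<'E'
from cell import telemetry
o=telemetry.get_obs()
for k in('time_s','tool_pos','tool_rot','qpos','force'):print(k,o[k])
E
```

```text
time_s 4.4333
tool_pos [0.48937861 0.11945689 0.22226792]
tool_rot [-1.79998900e+02 -3.12871223e-02 -1.60126379e+02]
qpos [ 26.32927252   2.74166666 -43.89822449 102.18424074   1.96233458
  75.87865227  91.85747906]
force [-0.09217101 -0.03157789  0.21047635]
```

>>> arm_command(series="-18 33.5 0 -0.007 0;0 0 0 0 0;0 0 30 0 0;0 0 30 0 0;0 0 30 0 0;0 0 30 0 0;0 0 30 0 0;0 0 27 0 0;0 0 12 0 0;0 0 9 0 0;0 0 9 0 0;0 0 0 0 0;0 0 0 0 0")

```text
time_s: 5.52
tool_pos: [0.4957, 0.1574, 0.0163]
tool_rot: [-180.0, 0.1, -159.6]
force: [0.6, -0.0, 1.3]
grip_width: 0.0872
grasp_force: 0.0
```

>>> arm_command(series="0 0 0 0 255;0 0 0 0 255;0 0 0 0 255;0 0 0 0 255;0 0 0 0 255;0 0 0 0 255;0 0 0 0 255;0 0 0 0 255;0 0 0 0 255;0 0 0 0 255;0 0 0 0 255;0 0 0 0 255")

```text
time_s: 6.52
tool_pos: [0.4949, 0.1576, 0.0155]
tool_rot: [180.0, -0.0, -159.6]
force: [-1.3, 1.4, -0.3]
grip_width: 0.0255
grasp_force: 50.0
```

>>> arm_command(series="0 0 -5 0 255;0 0 -10 0 255;0 0 -20 0 255;0 0 -30 0 255;0 0 -30 0 255;0 0 -30 0 255;0 0 -30 0 255;0 0 -25 0 255;0 0 -15 0 255;0 0 -5 0 255;0 0 0 0 255")

```text
time_s: 7.43
tool_pos: [0.4956, 0.1573, 0.217]
tool_rot: [-179.9, 0.1, -159.6]
force: [-0.2, 0.6, -3.3]
grip_width: 0.0257
grasp_force: 50.0
```

>>> arm_command(series="0 0 0 0.06 255;0 0 0 0.122 255;0 0 0 0.122 255;0 0 0 0.122 255;0 0 0 0.122 255;0 0 0 0.122 255;0 0 0 0.122 255;0 0 0 0.122 255;0 0 0 0.122 255;0 0 0 0.122 255;0 0 0 0.122 255;0 0 0 0.122 255;0 0 0 0.122 255;0 0 0 0.122 255;0 0 0 0.122 255;0 0 0 0.122 255;0 0 0 0.122 255;0 0 0 0.122 255;0 0 0 0.122 255;0 0 0 0.046 255")

```text
time_s: 9.1
tool_pos: [0.4938, 0.1567, 0.2135]
tool_rot: [-179.8, 0.1, 68.2]
force: [-0.1, 0.3, -3.5]
grip_width: 0.0252
grasp_force: 50.0
```

>>> arm_command(series="-10 3 0 0 255;-20 6.5 0 0 255;-31 10 0 0 255;-31 10 0 0 255;-31 10 0 0 255;-31 10 0 0 255;-31 10 0 0 255;-31 10 0 0 255;-31 10 0 0 255;-31 10 0 0 255;-31 10 0 0 255;-31 10 0 0 255;-31 10 0 0 255;-31 10 0 0 255;-31 10 0 0 255;-20 6.5 0 0 255;-12 4 0 0 255;0 0 0 0 255;0 0 0 0 255")

```text
time_s: 10.68
tool_pos: [0.4637, -0.3297, 0.2145]
tool_rot: [-179.9, -0.1, 68.5]
force: [1.1, 0.0, -4.2]
grip_width: 0.0255
grasp_force: 50.0
```

```bash
python3 - <<'E'
from cell import telemetry,cams
import cv2,numpy as np
o=telemetry.get_obs()
for k in('time_s','tool_pos','tool_rot','qpos','force'):print(k,o[k])
t=cams.read_camera('top');s=cams.read_camera('side')
cv2.imwrite('pics/t1.png',t);cv2.imwrite('pics/s1.png',s)
c=np.zeros((540,800,3),np.uint8)
c[:,:400]=cv2.resize(t[80:300,310:473],(400,540),interpolation=cv2.INTER_CUBIC)
c[:,400:]=cv2.resize(s[110:380,220:420],(400,540),interpolation=cv2.INTER_CUBIC)
cv2.imwrite('pics/c1.png',c)
E
```

```text
time_s 10.6833
tool_pos [ 0.4636787  -0.32974787  0.21446418]
tool_rot [-1.79871081e+02 -8.91665860e-02  6.85242339e+01]
qpos [ 44.78205863   9.49798351 -13.42175442  95.13608189   2.19723877
  75.77346254   9.51648914]
force [ 1.07141388  0.04562883 -4.23676126]
```

View pics/c1.png

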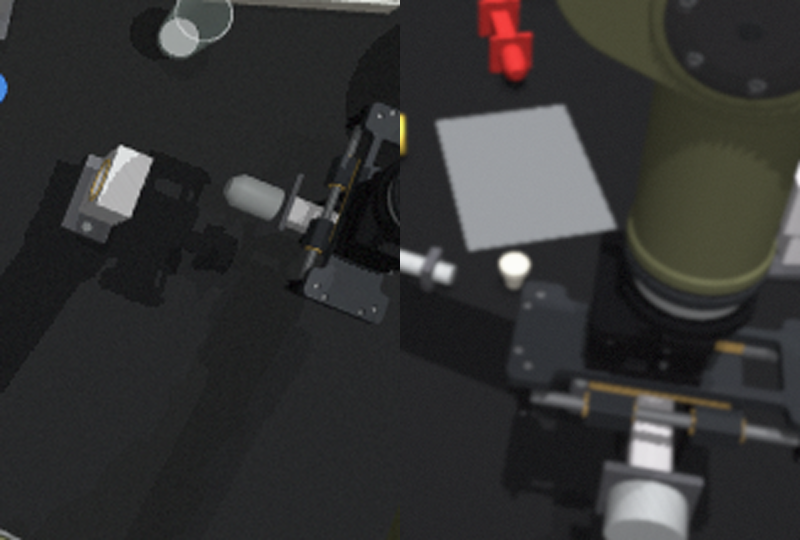

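The pictures show the gauge held level. The go plug, with its tip at about (230,190) in the left crop, points at the bore, about 58 mm short of the face. Next I lower it to bore height and correct by -8 mm sideways.

>>> arm_command(series="0 -4 10 0 255;0 -4 20 0 255;0 0 25 0 255;0 0 25 0 255;0 0 25 0 255;0 0 16 0 255;0 0 8 0 255;0 0 4 0 255;0 0 0 0 255;0 0 0 0 255;0 0 0 0 255")

```text
time_s: 11.7
tool_pos: [0.4579, -0.328, 0.084]
tool_rot: [179.9, 0.0, 68.5]
force: [0.2, 0.0, -3.6]
grip_width: 0.0253
grasp_force: 50.0
```

```bash
python3 - <<'E'
from cell import telemetry,cams
from h import *
o=telemetry.get_obs()
for k in('time_s','tool_pos','tool_rot','force'):print(k,o[k])
t=cams.read_camera('top');s=cams.read_camera('side')
cv2.imwrite('pics/t2.png',t);cv2.imwrite('pics/s2.png',s)
p=np.array(o['tool_pos'])*1000; a=np.radians(o['tool_rot'][2]); d=np.array([522.2,-159.3])-p[:2]
print('tx,ty to sleeve',d@[np.cos(a),np.sin(a)],d@[np.sin(a),-np.cos(a)])
# predicted axis line from sleeve (solid) in both views
for n,im in(('top',t),('side',s)):
    u=np.array([np.cos(np.radians(68.5)),np.sin(np.radians(68.5)),0])
    q=proj(n,np.array([.5222,-.1593,.1])+np.outer([-.02,-.03,-.079,-.129],u)); print(n,q.round(1).tolist())
print('head',rect('top',t,(336,132,380,185),.136,180))
# profile of the go plug across the axis in top picture, z=.1 plane
g=cv2.cvtColor(t,cv2.COLOR_BGR2GRAY)
for b in (-.1,-.09,-.08,-.07,-.06):
    w=np.arange(-30,31,1.5)/1000
    v=np.array([u[1],-u[0],0])
    P=proj('top',np.array([.5222,-.1593,.1])+b*u+np.outer(w,v)).astype(np.float32)
    pr=cv2.remap(g,P[None,:,0],P[None,:,1],cv2.INTER_LINEAR)[0]
    print(b,pr.tolist())
c=np.zeros((560,800,3),np.uint8)
c[:,:400]=cv2.resize(t[110:250,320:420],(400,560),interpolation=cv2.INTER_CUBIC)
c[:,400:]=cv2.resize(s[240:380,280:380],(400,560),interpolation=cv2.INTER_CUBIC)
cv2.imwrite('pics/c2.png',c)
E
```

```text
time_s 11.7
tool_pos [ 0.4578564  -0.32802398  0.08403966]
tool_rot [1.79850270e+02 4.34113681e-02 6.85316950e+01]
force [ 0.18311175  0.01690891 -3.60347881]
tx,ty to sleeve 180.5668309122664 -1.8712407624988217
top [[363.7, 158.4], [367.0, 159.7], [383.2, 166.3], [399.7, 172.9]]
side [[335.0, 285.7], [334.6, 290.2], [332.7, 313.7], [330.6, 340.0]]
head (522.7, -158.4, 39.9, 71.9, 68.1)
-0.1 [21, 20, 20, 22, 23, 21, 21, 25, 27, 29, 36, 62, 85, 94, 102, 110, 118, 121, 125, 128, 130, 134, 138, 142, 147, 148, 148, 145, 140, 137, 132, 127, 121, 103, 74, 49, 43, 40, 39, 36, 28]
-0.09 [24, 23, 22, 22, 20, 18, 23, 27, 28, 28, 41, 61, 77, 89, 98, 106, 112, 117, 121, 125, 128, 130, 132, 136, 140, 143, 144, 139, 135, 131, 127, 121, 110, 86, 61, 49, 39, 39, 38, 35, 30]
-0.08 [19, 18, 17, 19, 21, 22, 21, 23, 25, 24, 24, 24, 22, 27, 39, 55, 70, 81, 85, 89, 92, 95, 91, 86, 89, 91, 91, 90, 75, 62, 53, 39, 38, 38, 39, 38, 38, 38, 37, 35, 29]
-0.07 [21, 21, 22, 25, 27, 27, 25, 23, 22, 24, 25, 25, 24, 24, 24, 23, 21, 22, 21, 19, 18, 21, 23, 23, 23, 25, 27, 26, 25, 26, 27, 26, 25, 25, 28, 27, 26, 26, 26, 26, 27]
-0.06 [25, 24, 25, 25, 26, 28, 27, 27, 26, 27, 26, 25, 24, 22, 23, 25, 26, 25, 25, 24, 27, 34, 36, 37, 39, 39, 37, 34, 33, 35, 39, 40, 41, 39, 38, 39, 40, 39, 38, 40, 40]
```

View pics/c2.png

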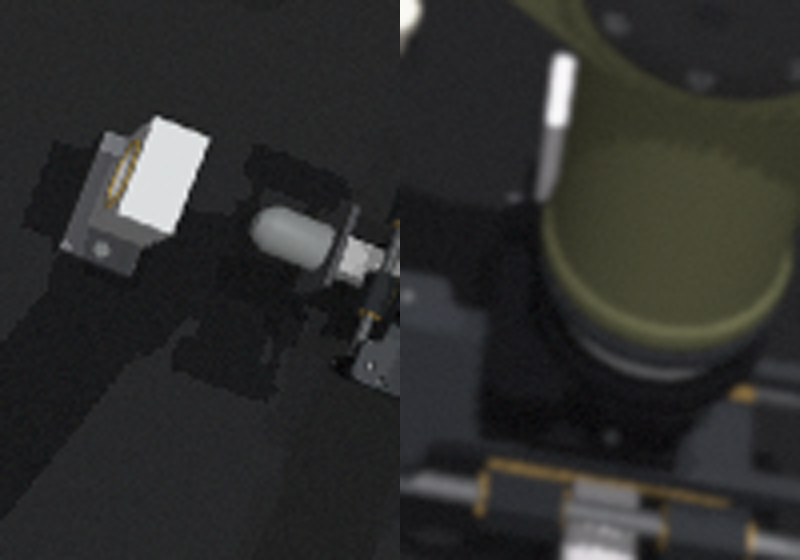

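The crop shows the plug tip at (255,230), with the bore at (125,175) ahead of it. In the top view the plug axis is about 2.5 mm off the bore line in +tool y. I'll let the arm settle before correcting.

>>> arm_command(series="0 0 0 0 255;0 0 0 0 255;0 0 0 0 255;0 0 0 0 255")

```text
time_s: 12.13
tool_pos: [0.4569, -0.3276, 0.0827]
tool_rot: [180.0, 0.0, 68.5]
force: [-0.0, 0.0, -3.6]
grip_width: 0.0254
grasp_force: 50.0
```

>>> arm_command(series="0 -1.5 1 0 255;5 0 0 0 255;10 0 0 0 255;10 0 0 0 255;10 0 0 0 255;8 0 0 0 255;6 0 0 0 255;4 0 0 0 255;4 0 0 0 255;4 0 0 0 255;4 0 0 0 255;4 0 0 0 255;4 0 0 0 255;2 0 0 0 255;0 0 0 0 255;0 0 0 0 255;0 0 0 0 255")

```text
time_s: 13.55
tool_pos: [0.4828, -0.2576, 0.0816]
tool_rot: [180.0, 0.0, 68.5]
force: [0.5, -0.8, -4.0]
grip_width: 0.0255
grasp_force: 50.0
```

```bash
cat > st.py <<'E'
from cell import telemetry
import numpy as np
o=telemetry.get_obs(); p=np.array(o['tool_pos'])*1000; a=np.radians(o['tool_rot'][2]); d=np.array([522.2,-159.3])-p[:2]
for k in('time_s','tool_pos','tool_rot','force','wrist_torque'):print(k,np.round(o[k],3))
a=np.radians(68.5);print('tx,ty',d@[np.cos(a),np.sin(a)],d@[np.sin(a),-np.cos(a)])
f=np.array(o['force']);print('f along,lat',f[:2]@[np.cos(a),np.sin(a)],f[:2]@[np.sin(a),-np.cos(a)])
E
python3 st.py; python3 - <<'E'
from h import *
t=cams.read_camera('top');s=cams.read_camera('side');cv2.imwrite('pics/t3.png',t);cv2.imwrite('pics/s3.png',s)
c=np.zeros((560,800,3),np.uint8)
c[:,:400]=cv2.resize(t[110:250,320:420],(400,560),interpolation=cv2.INTER_CUBIC)
c[:,400:]=cv2.resize(s[220:380,270:384],(400,560),interpolation=cv2.INTER_CUBIC)
cv2.imwrite('pics/c3.png',c)
E
```

```text
time_s 13.55
tool_pos [ 0.483 -0.258  0.082]
tool_rot [1.79995e+02 2.00000e-02 6.84960e+01]
force [ 0.508 -0.809 -3.967]
wrist_torque [-0.05  -0.094  0.007]
tx,ty 105.85302571445894 0.6083022941578662
f along,lat -0.5666064251348076 0.769531807259093
```

View pics/c3.png

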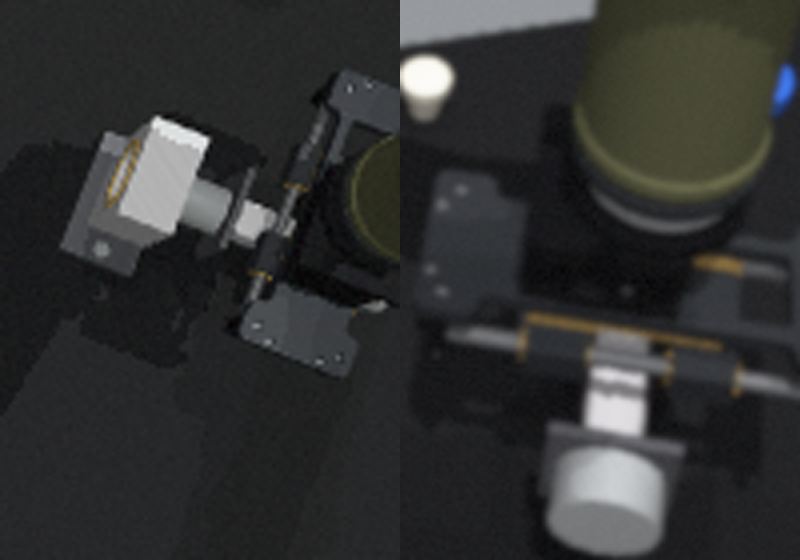

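The plug is entering the bore at (190,205) in the crop, and there is almost no force. About 35 mm remains, so I'll advance and then creep to contact.

>>> arm_command(series="4 0 0 0 255;5 0 0 0 255;5 0 0 0 255;5 0 0 0 255;4 0 0 0 255;3 0 0 0 255;2 0 0 0 255;1.5 0 0 0 255;1 0 0 0 255;1 0 0 0 255;0 0 0 0 255;0 0 0 0 255;0 0 0 0 255")

```text
time_s: 14.73
tool_pos: [0.4944, -0.2281, 0.0815]
tool_rot: [-180.0, 0.0, 68.5]
force: [0.2, -0.6, -3.1]
grip_width: 0.0258
grasp_force: 50.0
```

```bash
python3 st.py
```

```text
time_s 14.733
tool_pos [ 0.494 -0.228  0.082]
tool_rot [-1.8000e+02  1.0000e-02  6.8498e+01]
force [ 0.18  -0.584 -3.064]
wrist_torque [-0.074 -0.084  0.014]
tx,ty 74.21354186603699 0.6507235409707341
f along,lat -0.4779853045852667 0.3813337540552124
```

Nominally 3 mm remains. I'll creep in until it seats.

>>> arm_command(series="1 0 0 0 255;1 0 0 0 255;1 0 0 0 255;0 0 0 0 255;0 0 0 0 255;0 0 0 0 255")

```text
time_s: 15.23
tool_pos: [0.4953, -0.2261, 0.0815]
tool_rot: [180.0, 0.1, 68.5]
force: [-0.9, -4.3, -5.0]
grip_width: 0.0254
grasp_force: 50.0
```

>>> arm_command(series="1 0 0 0 255;0.5 0 0 0 255;0 0 0 0 255;0 0 0 0 255;0 0 0 0 255")

```text
time_s: 15.65
tool_pos: [0.4953, -0.226, 0.0816]
tool_rot: [180.0, 0.2, 68.4]
force: [-2.1, -6.4, -3.2]
grip_width: 0.026
grasp_force: 50.0
```

>>> arm_command(series="1 0 0 0 255;1 0 0 0 255;0 0 0 0 255;0 0 0 0 255;0 0 0 0 255;0 0 0 0 255")

```text
time_s: 16.15
tool_pos: [0.4953, -0.2261, 0.0815]
tool_rot: [180.0, 0.3, 68.4]
force: [-2.4, -9.9, -4.6]
grip_width: 0.0251
grasp_force: 50.0
```

```bash
python3 st.py; python3 - <<'E'
from h import *
t=cams.read_camera('top');cv2.imwrite('pics/t4.png',t)
cv2.imwrite('pics/c4.png',cv2.resize(t[110:250,320:420],(400,560),interpolation=cv2.INTER_CUBIC))
E
```

```text
time_s 16.15
tool_pos [ 0.495 -0.226  0.082]
tool_rot [179.989   0.296  68.382]
force [-2.386 -9.874 -4.574]
wrist_torque [-1.999  0.531  0.224]
tx,ty 71.98736942624923 0.5932804072183302
f along,lat -10.06186994878059 1.3989431190011414
```

View pics/c4.png

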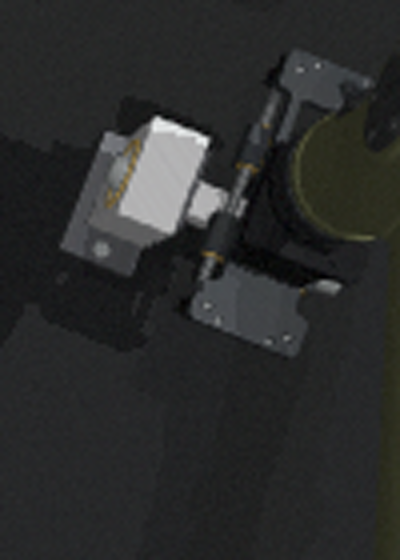

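The go plug is fully home. The flange sits on the -y face at (200,190), and the tip shows in the far mouth at (120,175). The position held while about 10 N was applied. Next: draw it out, lift, and cross over to the +y side.

>>> arm_command(series="-3 0 0 0 255;-8 0 0 0 255;-12 0 0 0 255;-12 0 0 0 255;-12 0 0 0 255;-12 0 0 0 255;-12 0 0 0 255;-12 0 0 0 255;-12 0 0 0 255;-10 0 0 0 255;-8 0 0 0 255;0 0 0 0 255;0 0 -10 0 255;0 0 -20 0 255;0 0 -30 0 255;0 0 -30 0 255;0 0 -25 0 255;0 0 -15 0 255;0 0 0 0 255;0 0 0 0 255")

```text
time_s: 17.87
tool_pos: [0.4564, -0.3262, 0.2126]
tool_rot: [179.9, 0.0, 68.6]
force: [0.5, 0.8, -4.4]
grip_width: 0.0253
grasp_force: 50.0
```

>>> arm_command(series="8 0 0 0 255;18 0 0 0 255;28 0 0 0 255;30 0 0 0 255;30 0 0 0 255;30 0 0 0 255;30 0 0 0 255;30 0 0 0 255;30 0 0 0 255;30 0 0 0 255;28 0 0 0 255;20 0 0 0 255;12 0 0 0 255;6 0 0 0 255;0 0 0 0 255;0 0 0 0 255;0 0 0 0 255;0 0 0 0 255")

```text
time_s: 19.37
tool_pos: [0.576, -0.0219, 0.2114]
tool_rot: [-180.0, 0.1, 68.4]
force: [0.0, 0.1, -3.9]
grip_width: 0.0257
grasp_force: 50.0
```

```bash
python3 st.py
```

```text
time_s 19.367
tool_pos [ 0.576 -0.022  0.211]
tool_rot [-1.79996e+02  5.80000e-02  6.83530e+01]
force [ 0.045  0.126 -3.876]
wrist_torque [ 0.02  -0.068  0.001]
tx,ty -147.52858670146375 0.29494397834847774
f along,lat 0.13364245316261056 -0.004276275300115054
```

>>> arm_command(series="0 0 10 0 255;0 0 20 0 255;0 0 30 0 255;0 0 30 0 255;0 0 22 0 255;0 0 12 0 255;0 0 6 0 255;0 0 0 0 255;0 0 0 0 255;0 0 0 0 255;0 0 0 0 255;0 0 0 0 255;0 0 0 0 255")

```text
time_s: 20.45
tool_pos: [0.5769, -0.02, 0.0824]
tool_rot: [179.9, -0.0, 68.5]
force: [0.0, 0.6, -3.8]
grip_width: 0.0256
grasp_force: 50.0
```

```bash
python3 st.py; python3 - <<'E'
from h import *
t=cams.read_camera('top');s=cams.read_camera('side')
cv2.imwrite('pics/t5.png',t);cv2.imwrite('pics/s5.png',s)
u=np.array([np.cos(np.radians(68.5)),np.sin(np.radians(68.5)),0]);v=np.array([u[1],-u[0],0])
g=cv2.cvtColor(t,cv2.COLOR_BGR2GRAY)
print('head',rect('top',t,(336,132,380,185),.136,170))
for b in (.075,.08,.085,.09):
    w=np.arange(-36,37,1.5)/1000
    P=proj('top',np.array([.5227,-.1584,.1])+b*u+np.outer(w,v)).astype(np.float32)
    print(b,cv2.remap(g,P[None,:,0],P[None,:,1],cv2.INTER_LINEAR)[0].tolist())
c=np.zeros((560,800,3),np.uint8)
c[:,:400]=cv2.resize(t[100:240,290:390],(400,560),interpolation=cv2.INTER_CUBIC)
c[:,400:]=cv2.resize(s[180:320,290:390],(400,560),interpolation=cv2.INTER_CUBIC)
cv2.imwrite('pics/c5.png',c)
E
```

```text
time_s 20.45
tool_pos [ 0.577 -0.02   0.082]
tool_rot [ 1.79914e+02 -1.00000e-02  6.85150e+01]
force [ 0.04   0.578 -3.777]
wrist_torque [-0.063  0.025  0.012]
tx,ty -149.66228278539964 0.16974879178240343
f along,lat 0.553000883674826 -0.17439198270055647Traceback (most recent call last):
  File "<stdin>", line 6, in <module>
  File "h.py", line 18, in rect
    c=max(cs,key=cv2.contourArea)[:,0].astype(float)
      ~~~^^^^^^^^^^^^^^^^^^^^^^^^
ValueError: max() iterable argument is empty
```

```bash
python3 - <<'E'
from h import *
t=cv2.imread('pics/t5.png');s=cv2.imread('pics/s5.png')
c=np.zeros((560,800,3),np.uint8)
c[:,:400]=cv2.resize(t[100:240,290:390],(400,560),interpolation=cv2.INTER_CUBIC)
c[:,400:]=cv2.resize(s[180:320,290:390],(400,560),interpolation=cv2.INTER_CUBIC)
cv2.imwrite('pics/c5.png',c)
E
```

```text
(no output)
```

View pics/c5.png

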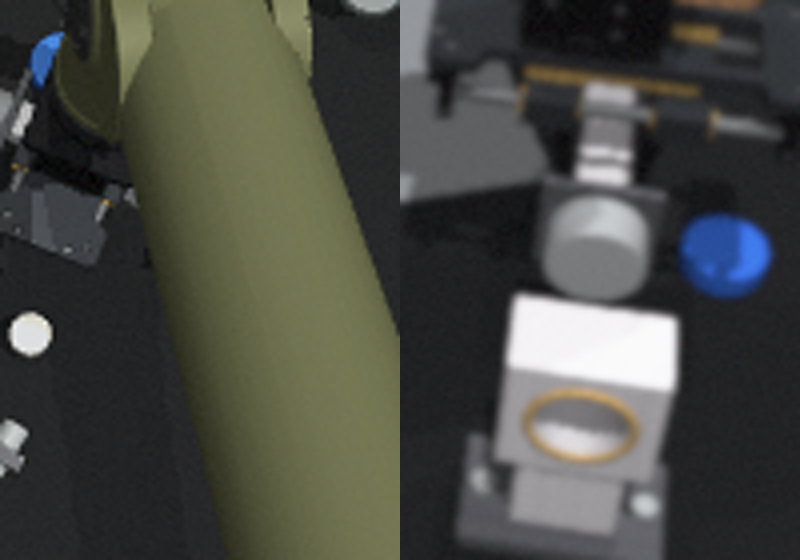

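Here the arm hides the top view. The side view is clear: the no-go end face centres at about (338.5,245.5) px and the bore mouth at (335,286). I'll compare these with the predicted centres.

```bash
python3 - <<'E'
from h import *
u=np.array([np.cos(np.radians(68.5)),np.sin(np.radians(68.5)),0]);v=np.array([u[1],-u[0],0])
C=np.array([.5222,-.1593,.1])
th=np.linspace(0,2*np.pi,73)
def ring(c,r): return proj('side',c+r*(np.outer(np.cos(th),v)+np.outer(np.sin(th),[0,0,1])))
bore=ring(C-.02*u,.021); end=ring(C+.0737*u,.025)
for n,q in(('bore',bore),('end',end)): print(n,q.min(0).round(1),q.max(0).round(1))
s=cv2.imread('pics/s5.png');g=cv2.cvtColor(s,cv2.COLOR_BGR2GRAY)
for r in(240,244,248): print(r,g[r,318:362].tolist())
print('col338',g[225:262,338].tolist())
hsv=cv2.cvtColor(s,cv2.COLOR_BGR2HSV)[275:300,315:360]
m=(hsv[...,1]>90)&(hsv[...,0]>8)&(hsv[...,0]<30);y,x=np.nonzero(m);print('bronze',x.min()+315,x.max()+315,y.min()+275,y.max()+275)
E
```

```text
bore [323.3 278.5] [346.7 292.6]
end [325.3 238.2] [351.  255.2]
240 [24, 23, 22, 23, 24, 39, 54, 64, 84, 105, 122, 127, 131, 132, 130, 128, 127, 125, 124, 125, 127, 127, 129, 132, 136, 144, 151, 162, 169, 172, 170, 161, 145, 116, 82, 58, 43, 32, 30, 35, 33, 36, 48, 62]
244 [27, 24, 24, 25, 29, 43, 51, 71, 98, 115, 118, 124, 122, 122, 123, 123, 123, 121, 121, 122, 122, 122, 121, 123, 123, 121, 122, 123, 123, 123, 124, 127, 122, 102, 71, 46, 35, 28, 31, 32, 32, 33, 41, 53]
248 [30, 30, 29, 28, 32, 32, 33, 50, 78, 103, 116, 121, 121, 122, 120, 122, 122, 121, 121, 121, 120, 122, 121, 120, 120, 122, 123, 121, 122, 122, 122, 116, 105, 83, 55, 39, 33, 33, 34, 34, 31, 30, 33, 38]
col338 [159, 111, 86, 93, 128, 159, 170, 172, 174, 181, 189, 195, 194, 177, 145, 127, 123, 124, 123, 122, 122, 121, 119, 120, 121, 121, 121, 121, 118, 104, 101, 159, 225, 241, 243, 244, 244]
bronze 322 348 278 288
```

Side view and model agree: the end face is within about 0.5 mm of the bore line. I approach with a -0.5 mm sideways correction, then press.

>>> arm_command(series="-3 -0.5 0.5 0 255;-6 0 0 0 255;-8 0 0 0 255;-8 0 0 0 255;-8 0 0 0 255;-6 0 0 0 255;-4 0 0 0 255;-3 0 0 0 255;-2 0 0 0 255;-1 0 0 0 255;0 0 0 0 255;0 0 0 0 255;0 0 0 0 255;0 0 0 0 255")

```text
time_s: 21.72
tool_pos: [0.558, -0.0649, 0.081]
tool_rot: [-180.0, -0.0, 68.5]
force: [0.1, -0.1, -3.8]
grip_width: 0.0258
grasp_force: 50.0
```

>>> arm_command(series="-1 0 0 0 255;-1 0 0 0 255;-1 0 0 0 255;-1 0 0 0 255;-1 0 0 0 255;0 0 0 0 255;0 0 0 0 255;0 0 0 0 255;0 0 0 0 255")

```text
time_s: 22.47
tool_pos: [0.5561, -0.07, 0.0811]
tool_rot: [180.0, 0.0, 68.5]
force: [-0.1, -0.3, -3.4]
grip_width: 0.0256
grasp_force: 50.0
```

```bash
python3 st.py
```

```text
time_s 22.467
tool_pos [ 0.556 -0.07   0.081]
tool_rot [1.79993e+02 4.00000e-03 6.85210e+01]
force [-0.114 -0.324 -3.386]
wrist_torque [ 0.03  -0.04  -0.029]
tx,ty -95.56070644489037 1.1616711778633935
f along,lat -0.342857737257998 0.012780706883839643
```

>>> arm_command(series="-1 0 0 0 255;-1 0 0 0 255;-1 0 0 0 255;0 0 0 0 255;0 0 0 0 255;0 0 0 0 255")

```text
time_s: 22.97
tool_pos: [0.5558, -0.0704, 0.0812]
tool_rot: [180.0, -0.2, 68.6]
force: [2.3, 5.5, -4.1]
grip_width: 0.0255
grasp_force: 50.0
```

>>> arm_command(series="-1 0 0 0 255;-1 0 0 0 255;-1 0 0 0 255;0 0 0 0 255;0 0 0 0 255;0 0 0 0 255")

```text
time_s: 23.47
tool_pos: [0.5558, -0.0703, 0.0814]
tool_rot: [179.9, -0.4, 68.7]
force: [4.3, 9.6, -5.1]
grip_width: 0.0255
grasp_force: 50.0
```

```bash
python3 st.py
```

```text
time_s 23.467
tool_pos [ 0.556 -0.07   0.081]
tool_rot [179.925  -0.385  68.706]
force [ 4.31   9.646 -5.082]
wrist_torque [ 2.015 -0.902 -0.028]
tx,ty -95.07082708626623 1.373683524216613
f along,lat 10.554225298025763 0.474794961172309
```

It refuses entry: it stopped at -95 mm (nominal -96), with the force rising to 10.5 N. I'll press a little harder and hold.

>>> arm_command(series="-1 0 0 0 255;-1 0 0 0 255;-1 0 0 0 255;0 0 0 0 255;0 0 0 0 255;0 0 0 0 255;0 0 0 0 255;0 0 0 0 255;0 0 0 0 255;0 0 0 0 255")

```text
time_s: 24.3
tool_pos: [0.5557, -0.0702, 0.0815]
tool_rot: [179.9, -0.6, 68.8]
force: [6.4, 13.7, -5.9]
grip_width: 0.0252
grasp_force: 50.0
```

```bash
python3 st.py; python3 - <<'E'
from h import *
s=cams.read_camera('side');cv2.imwrite('pics/s6.png',s)
cv2.imwrite('pics/c6.png',cv2.resize(s[180:320,290:390],(400,560),interpolation=cv2.INTER_CUBIC))
E
```

```text
time_s 24.3
tool_pos [ 0.556 -0.07   0.082]
tool_rot [179.886  -0.599  68.813]
force [ 6.446 13.688 -5.905]
wrist_torque [ 3.014 -1.328 -0.061]
tx,ty -95.14653277243848 1.4762591035611443
f along,lat 15.098234441849769 0.9802370205959381
```

View pics/c6.png

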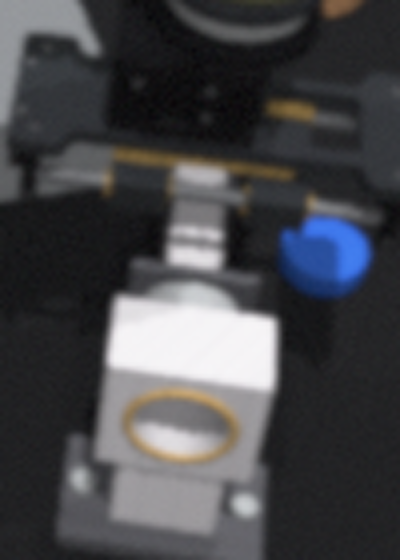

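The picture shows the no-go face flush on the +y mouth and stopped there at 15 N, with the bore still empty. Next I back off and carry the gauge to the mat.

>>> arm_command(series="4 0 0 0 255;8 0 0 0 255;12 0 0 0 255;12 0 0 0 255;12 0 0 0 255;12 0 0 0 255;8 0 0 0 255;0 0 -10 0 255;0 0 -20 0 255;0 0 -25 0 255;0 0 -15 0 255;0 0 -10 0 255;0 0 0 0 255")

```text
time_s: 25.43
tool_pos: [0.5793, -0.0155, 0.1641]
tool_rot: [179.7, -0.0, 68.5]
force: [0.5, -0.5, -3.4]
grip_width: 0.0255
grasp_force: 50.0
```

>>> arm_command(series="5 -5 0 0 255;10 -10 0 0 255;15 -15 0 0 255;20 -20 0 0 255;20 -20 0 0 255;20 -20 0 0 255;20 -20 0 0 255;15 -15 0 0 255;12 -13 0 0 255;8 -8 0 0 255;4 -5 0 0 255;0 0 0 0 255;0 0 0 0 255;0 0 0 0 255;0 0 0 0 255")

```text
time_s: 26.68
tool_pos: [0.4923, 0.1774, 0.1608]
tool_rot: [-180.0, 0.0, 68.4]
force: [0.2, 0.3, -3.0]
grip_width: 0.0259
grasp_force: 50.0
```

>>> arm_command(series="0 0 10 0 255;0 0 25 0 255;0 0 30 0 255;0 0 30 0 255;0 0 20 0 255;0 0 12 0 255;0 0 6 0 255;0 0 4 0 255;0 0 0 0 255;0 0 0 0 255;0 0 0 0 255;0 0 0 0 255")

```text
time_s: 27.68
tool_pos: [0.4927, 0.1791, 0.0251]
tool_rot: [179.9, -0.1, 68.5]
force: [-0.4, -0.5, -4.4]
grip_width: 0.0254
grasp_force: 50.0
```

>>> arm_command(series="0 0 1 0 255;0 0 1 0 255;0 0 1 0 255;0 0 1 0 255;0 0 1 0 255;0 0 1 0 255;0 0 0 0 255;0 0 0 0 255;0 0 0 0 255;0 0 0 0 255")

```text
time_s: 28.52
tool_pos: [0.4918, 0.1789, 0.018]
tool_rot: [180.0, 0.0, 68.5]
force: [-0.5, 1.0, -3.5]
grip_width: 0.0255
grasp_force: 50.0
```

>>> arm_command(series="0 0 0.7 0 255;0 0 0.7 0 255;0 0 0.6 0 255;0 0 0 0 255;0 0 0 0 255;0 0 0 0 255;0 0 0 0 255")

```text
time_s: 29.1
tool_pos: [0.4918, 0.1789, 0.0161]
tool_rot: [180.0, 0.0, 68.5]
force: [-0.8, 1.1, -3.8]
grip_width: 0.0253
grasp_force: 50.0
```

>>> arm_command(series="0 0 0.5 0 255;0 0 0.5 0 255;0 0 0 0 255;0 0 0 0 255;0 0 0 0 255;0 0 0 0 255")

```text
time_s: 29.6
tool_pos: [0.4919, 0.1789, 0.0155]
tool_rot: [180.0, 0.0, 68.5]
force: [-2.9, -1.8, 4.5]
grip_width: 0.0253
grasp_force: 50.0
```

The gauge is resting on the mat. Now release and rise.

>>> arm_command(series="0 0 0 0 150;0 0 0 0 100;0 0 0 0 50;0 0 0 0 0;0 0 0 0 0;0 0 0 0 0;0 0 0 0 0;0 0 0 0 0;0 0 0 0 0;0 0 0 0 0;0 0 -5 0 0;0 0 -15 0 0;0 0 -30 0 0;0 0 -30 0 0;0 0 -30 0 0;0 0 -30 0 0;0 0 -20 0 0;0 0 -10 0 0", squeeze=10)

```text
time_s: 31.1
tool_pos: [0.4932, 0.1796, 0.1887]
tool_rot: [179.7, -0.2, 68.5]
force: [0.0, 0.1, 0.3]
grip_width: 0.087
grasp_force: 0.0
```

>>> arm_command(series="-10 10 0 0 0;-25 15 0 0 0;-30 20 0 0 0;-30 20 0 0 0;-30 20 0 0 0;-30 20 0 0 0;-30 20 0 0 0;-30 20 0 0 0;-20 10 0 0 0;-10 5 0 0 0;0 0 0 0 0;0 0 0 0 0;0 0 0 0 0")

```text
time_s: 32.18
tool_pos: [0.5509, -0.1049, 0.1849]
tool_rot: [-180.0, -0.1, 68.7]
force: [-0.4, 0.1, -0.5]
grip_width: 0.087
grasp_force: 0.0
```

```bash
python3 st.py; python3 - <<'E'
from h import *
t=cams.read_camera('top');s=cams.read_camera('side')
c=np.zeros((300,800,3),np.uint8)
c[:,:400]=cv2.resize(t[100:250,190:390],(400,300));c[:,400:]=cv2.resize(s[130:280,200:400],(400,300))
cv2.imwrite('pics/c7.png',c)
E
```

```text
time_s 32.183
tool_pos [ 0.551 -0.105  0.185]
tool_rot [-1.79956e+02 -6.00000e-02  6.86980e+01]
force [-0.367  0.105 -0.468]
wrist_torque [ 0.006 -0.087 -0.02 ]
tx,ty -61.11462530033715 -6.73805413786598
f along,lat -0.036971696792169065 -0.38023197800172887
```

View pics/c7.png

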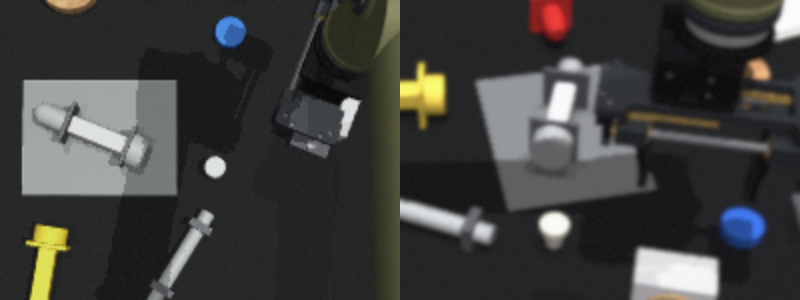

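The gauge lies level on its flanges near the middle of the mat, at (95,135) in the left crop. The arm is clear and touching nothing, so I'm handing in.

```bash
python3 -c "
from cell import env
print(env.sign_off())"
```

```text
the job is handed in; nothing more can be done
None
```

Job done and handed in at about 32 s: the go end went fully home, the no-go end refused entry at 15 N on the +y mouth, and the gauge was laid back near the middle of the mat; it started at a yaw of about 200°, not within 40° of +y as described, so I turned it in the air to line it up first.

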